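# Pack up a clamp heel with spacers from a crowded rack

## Task

Make the packing for a strap clamp: pick two of the round spacers out of the crowded rack and stand them one on top of the other, upright and centred on the ring mark of the base plate, so that the top of the stack is level with the top of the workpiece standing beside that plate. Choose two whose heights add up right. Leave the other spacers standing in the rack, and do not knock or shift the arbor and the square blocks.

Things in the scene. Friction and masses are not known exactly. Their poses are not given: they have to be found in the camera images.
- sp70_mid (a point): centre (half-way up, on the axis) of a round solid aluminium spacer, 40 mm diameter, 70 mm tall, standing upright in a rack pocket; z is its axis. All spacers are alike but for height.
- sp78a_mid (a point): centre (half-way up, on the axis) of a round solid aluminium spacer, 40 mm diameter, 78 mm tall, standing upright in a rack pocket; z is its axis. All spacers are alike but for height.
- sp78b_mid (a point): centre (half-way up, on the axis) of a round solid aluminium spacer, 40 mm diameter, 78 mm tall, standing upright in a rack pocket; z is its axis. All spacers are alike but for height.
- sp86a_mid (a point): centre (half-way up, on the axis) of a round solid aluminium spacer, 40 mm diameter, 86 mm tall, standing upright in a rack pocket; z is its axis. All spacers are alike but for height.
- sp86b_mid (a point): centre (half-way up, on the axis) of a round solid aluminium spacer, 40 mm diameter, 86 mm tall, standing upright in a rack pocket; z is its axis. All spacers are alike but for height.
- sp94_mid (a point): centre (half-way up, on the axis) of a round solid aluminium spacer, 40 mm diameter, 94 mm tall, standing upright in a rack pocket; z is its axis. All spacers are alike but for height.
- rack_mid (a point): middle of the fixed dark steel rack, on its floor (6 mm above the bench); x, y run along the pocket rows. 180 x 180 mm, 3 x 3 square pockets 44 mm wide at 56 mm pitch, bar tops 24 mm above the bench. All are full: six spacers in any order, the arbor in the corner x = y = -56 mm, a block either side of it. No room for a finger between direct neighbours, only on the diagonals of the grid.
- arbor_mid (a point): point on the axis, half-way up, of a steel cutter arbor 140 mm tall standing upright in the corner pocket: 40 mm diameter over the lowest 45 mm, then tapering from 34 to 22 mm at 115 mm, then a 16 mm pin. Not to be used.
- block_a_mid (a point): centre of a dark steel block, 36 x 36 mm, 80 mm tall, upright in the rack, sides parallel to the pocket. Not to be used.
- block_b_mid (a point): centre of the other block, the same size. Not to be used.
- mark (a point): centre of the ring mark (43 mm inside, 52 mm outside diameter) on top of a fixed steel base plate, 110 x 110 x 12 mm; the point is on the plate's top, 12 mm above the bench, z up.
- work_low: the lower of two fixed flanged workpieces, 168 mm tall, 70 mm diameter foot, 44 mm column, 60 mm top flange; origin under its foot, on the bench, z up. One workpiece stands beside the base plate, about 115 mm from the ring mark on the side away from the robot; the other stands apart at the far edge and plays no part.
- work_high: the higher of the two flanged workpieces, 184 mm tall, otherwise the same shape and origin.
Not all that is in view belongs to the job. Leave any green or pink look-alike of the part that bears sp78a_mid alone. What is shaped like the part that bears sp94_mid but purple or yellow is not meant.

How it is judged:
By the outcome, as a careful person would: the job done as asked, in the order asked, and still so for the second after the job is handed in, with the robot touching nothing.
It also fails if it takes over 70 s, if anything falls off the work surface, if the arm or the gripper's body presses on something with over 40 N, if the wrist force passes 120 N, or if a joint passes its speed limit or range.

## Robot

A 6-joint arm with a two-finger parallel gripper is mounted at the origin on the work surface. World frame = base frame: x ahead of the robot, y to its left, z up, the work surface at z = 0. Lengths are in m, angles in rad, forces in N, time in s.
With the tool pointing down it reaches from about 0.4 to 0.925 m from the base axis. Payload 12.5 kg.
Tool frame: the origin (TCP) lies at the very end of the fingers, on their centre line; the grasp point (between the pads) lies 19 mm behind it (robot.tcp_to_grasp is the distance from the TCP to the grasp point, in m); x points along the fingers, z is the direction in which the jaws open and shut, and the axes are right-handed (so a half turn about x gives the same grasp; the last joint's range is limited). The gripper opens to 95 mm and grips with 3 to 60 N. Pads are 20 mm wide; open, the fingers measure 119 mm over their backs; the gripper's body (75 mm by 180 mm) begins 59 mm behind the grasp point.
Start: joints at [-0.106, 0.491, 1.559, -0, 1.092, -0.106], TCP at [0.625, 0, 0.185] pointing down, gripper open.
Joint ranges: [-3.1, 3.1], [-0.84, 2.19], [0.05, 2.79], [-1.13, 4.28], [0.06, 2.93], [-2.69, 2.69]. Speed limits (rad/s): [2.22, 2.22, 2.79, 3.14, 3.14, 3.14].

## Interface

Orientations are given as a unit quaternion [w, x, y, z].
In Python, from cell import telemetry, viewer, job, robot gives the robot as it stands.
- The arm moves only by the shell command python3 -m pendant 'ROWS' [OPENING] [FORCE]. ROWS is JSON, a list of rows, each a list of 6 numbers: the shift along the tool's x, y, z in mm, then the turn, a rotation vector about the tool's x, y, z in degrees. In form: [[dx, dy, dz, ax, ay, az], ...]. A call has exactly 8 rows; each row is the pose to reach, as a shift and turn from the pose commanded when the call began, along the tool's axes at that moment; what a row does not reach only later rows make up. A row lasts 1/8 s, in which the tool goes at most 62.5 mm and 10.7 degrees, less where a joint would pass 70% of its speed; a pose out of reach is approached as far as the arm can. A call with a gripper value outside its range is refused whole. OPENING is the finger opening in mm, from 0 to 95.1, set as the call begins (- or left out, the last holds). The fingers move at their own pace and stop on an object; FORCE is the grip in N (left out, the last holds). Time passes only in rows, so rows that repeat a pose let the fingers close, or fill a call up. It gives the time, the measured TCP pose, the force and the opening at its end, in the units of the state.
- telemetry.get_state(): the state, without advancing time (a new reading comes with each control period).
- viewer.get_image(name): name is "scene" or "side" or "wrist"; returns a dict with "image" (400x640x3 uint8, red, green, blue), "fov_y" (degrees; the focal length in pixels is half the picture's height over the tangent of half this angle, whatever the lens; pixels are square), "cx", "cy" (the principal point, pixels), "dist_coeffs" ([k1, k2, p1, p2, k3] as OpenCV has them; the pictures are not rectified), "extrinsics" (4x4, takes a point from world to camera coordinates). Camera axes: x right, y up, looking along -z (the intrinsics and any distortion apply to the point x, -y, -z); pixel columns grow to the right and rows downward; lengths in m; the calibration is good to about 2 mm. A picture is of the moment at which its call begins. There is no depth.
- job.job_done(): hands the job in, once; it reports no verdict.
Trained networks look in a picture, given as the dict that the camera call returned (one of the last four; its "shot" number tells which), for a name from the list of things; names that differ only in an ending like _2 or _b are one class to them, and where a whole thing is asked for, a point or a joint stands for the part that bears it (a point fixed in the world has none). Each returns a list of dicts, best first, with "p" (0 to 1); they miss things now and then, are a little off and sometimes report something else, mostly with a low value. They report only what shows in the picture. A call takes as long as a camera call. They do not tell look-alikes from the thing itself.
- viewer.find_in(picture, label): "centre" ([x, y, z] in m, in world coordinates, good to about 4 mm: the middle of the surface that is visible of it).
- viewer.outline_of(picture, label): "pixels" (400x640 bool, what is visible of it).
The state is a dict: "time": time; "qpos": joint angles; "joint_vel": joint speeds; "joint_torque": joint torques, N m; "tcp_pos": TCP position; "eef_rot": TCP orientation; "wrist_force": force on the tool from outside, world axes, zero at the start; "torque": the same for the moment, N m; "width": finger opening in m.
Only numpy, scipy, OpenCV 4.12 (cv2) and the standard library are available. Lean on these libraries where they do the work, as an engineer would, in place of code of your own. Each camera call takes 0.05 s, during which the arm holds its last target.

## Working session

There is one attempt and no reset: what is moved stays moved. The work goes in short steps, Python scripts to look and compute and a shell command to move; the robot and the scene stay as the last step left them, time stands still between calls to the robot, and variables do not carry over. Pictures are saved under pics/ and viewed, and the job is handed in when it is done.

```bash
ls; mkdir -p pics
python3 - <<'E'
from cell import telemetry, viewer, job, robot
import cv2,numpy as np
print(telemetry.get_state())
for n in ["scene","side","wrist"]:
    p=viewer.get_image(n)
    print(n,p["fov_y"],p["cx"],p["cy"],p["dist_coeffs"],p["shot"]);print(np.round(p["extrinsics"],3).tolist())
    cv2.imwrite(f"pics/{n}0.png",p["image"][:,:,::-1])
    np.save(f"pics/{n}0.npy",p,allow_pickle=True)
    for l in (["sp78a_mid","sp70_mid","sp94_mid","arbor_mid","block_a_mid","work_low","work_high","mark","rack_mid"] if n!="wrist" else []):
        r=viewer.find_in(p,l); print(l,[(np.round(d["centre"],3).tolist(),round(d["p"],2)) for d in r])
E
```

```text
pics
{'time': 0.0, 'qpos': array([-1.05597219e-01,  4.91576935e-01,  1.55949842e+00,  1.40809388e-06,
        1.09168529e+00, -1.05579357e-01]), 'joint_vel': array([-0.0010701 ,  0.00126446,  0.00153414,  0.00181468,  0.00035784,
       -0.00114234]), 'joint_torque': array([-9.52334158e-04, -6.12640929e+01, -2.58175153e+01,  6.92750537e-02,
        4.83079045e-02, -1.38641695e-05]), 'tcp_pos': array([6.24701075e-01, 5.65240904e-05, 1.84034110e-01]), 'eef_rot': array([7.06696057e-01, 5.05056945e-05, 7.07517265e-01, 3.74161833e-05]), 'wrist_force': array([-0.45635973, -0.34443128, -0.61199831]), 'torque': array([-0.05865616,  0.04838436,  0.06147681]), 'width': 0.09514106489501088}
scene 50.50525481111647 322.8441277036072 197.77615381923962 [-0.05204883  0.          0.          0.          0.        ] 1
[[-0.174, 0.985, 0.015, 0.043], [-0.83, -0.155, 0.537, 0.463], [0.531, 0.081, 0.844, -1.388], [0.0, 0.0, 0.0, 1.0]]
sp78a_mid [([0.487, 0.382, 0.062], 0.93), ([0.491, 0.283, 0.08], 0.85), ([0.556, 0.396, 0.063], 0.85), ([0.696, -0.173, 0.128], 0.31)]
sp70_mid [([0.515, 0.125, 0.064], 0
[... 709 characters left out ...]
7], 0.65)]
sp70_mid [([0.506, 0.147, 0.074], 0.61), ([0.503, 0.264, 0.025], 0.15)]
sp94_mid [([0.567, 0.232, 0.073], 0.68), ([0.704, 0.198, 0.072], 0.61), ([0.665, 0.263, 0.068], 0.56)]
arbor_mid [([0.408, 0.205, 0.089], 0.6)]
block_a_mid [([0.443, 0.249, 0.078], 0.68)]
work_low [([0.772, 0.051, 0.093], 0.97)]
work_high [([0.671, -0.169, 0.098], 0.93)]
mark []
rack_mid [([0.501, 0.264, 0.028], 0.67), ([0.49, 0.223, 0.087], 0.59), ([0.48, 0.298, 0.071], 0.48)]
wrist 66.51004780310915 322.28649445409354 202.4146575559204 [-0.04810087  0.          0.          0.          0.        ] 3
[[1.0, 0.0, 0.001, -0.625], [-0.0, 0.966, -0.258, 0.028], [-0.001, 0.258, 0.966, -0.388], [0.0, 0.0, 0.0, 1.0]]
```

View pics/scene0.png

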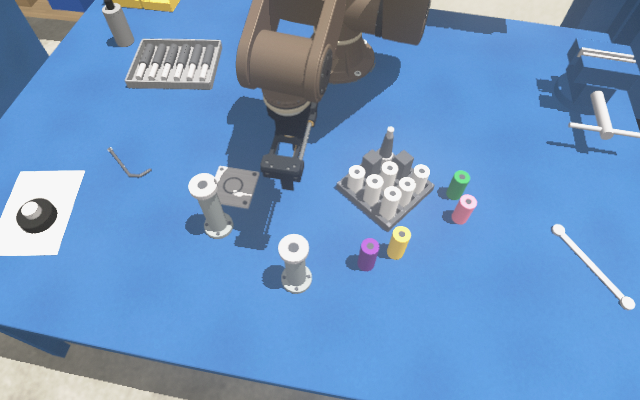

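View pics/side0.png

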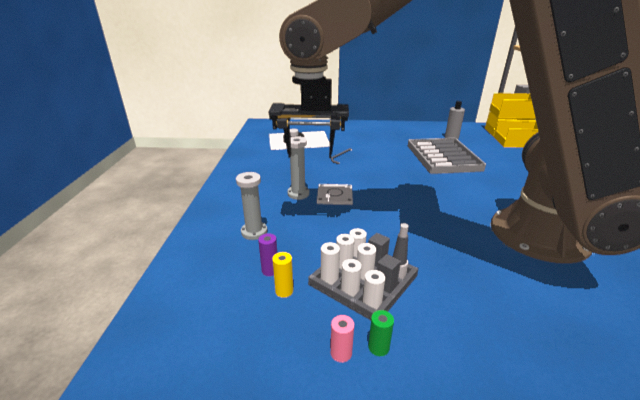

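View pics/wrist0.png

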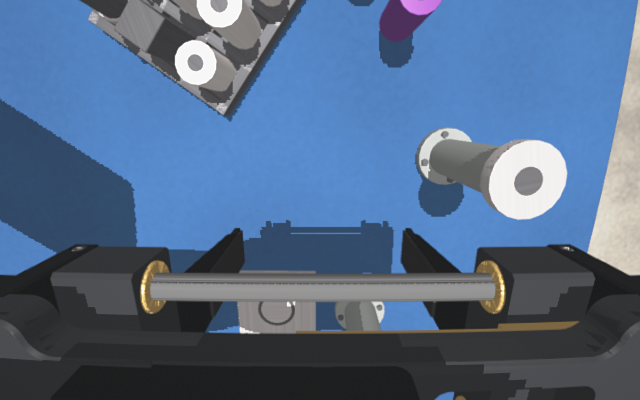

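```bash
cat > h.py <<'E'
import numpy as np,cv2
from cell import telemetry, viewer, job, robot
def load(n): return np.load(n,allow_pickle=True).item()
def K(p):
    f=200/np.tan(np.radians(p["fov_y"]/2)); return np.array([[f,0,p["cx"]],[0,f,p["cy"]],[0,0,1]])
F=np.diag([1,-1,-1.])
def proj(p,X):
    E=np.array(p["extrinsics"]); R=F@E[:3,:3]; t=F@E[:3,3]
    return cv2.projectPoints(np.atleast_2d(np.array(X,float)),cv2.Rodrigues(R)[0],t,K(p),np.array(p["dist_coeffs"]))[0][:,0]
def ray(p,uv):
    u=cv2.undistortPoints(np.array([[uv]],float),K(p),np.array(p["dist_coeffs"]))[0,0]
    E=np.array(p["extrinsics"]); R=F@E[:3,:3]; t=F@E[:3,3]
    d=R.T@np.array([u[0],u[1],1]); return -R.T@t,d/np.linalg.norm(d)
def atz(p,uv,z):
    o,d=ray(p,uv); return o+d*(z-o[2])/d[2]
def tri(obs):
    A=np.zeros((3,3));b=np.zeros(3);L=[]
    for p,uv in obs:
        o,d=ray(p,uv);M=np.eye(3)-np.outer(d,d);A+=M;b+=M@o;L.append((o,M))
    X=np.linalg.solve(A,b); return X,[float(np.linalg.norm(M@(X-o))) for o,M in L]
def crop(p,x0,y0,x1,y1,k,name):
    im=p["image"][y0:y1,x0:x1,::-1]; cv2.imwrite(name,cv2.resize(im,None,fx=k,fy=k,interpolation=cv2.INTER_CUBIC))
def state():
    s=telemetry.get_state(); print(round(s["time"],2),np.round(s["tcp_pos"],4),np.round(s["eef_rot"],4),np.round(s["qpos"],3),np.round(s["wrist_force"],1),round(s["width"],4)); return s
E
python3 - <<'E'
from h import *
a=load("pics/scene0.npy");b=load("pics/side0.npy")
crop(a,325,115,445,230,6,"pics/c_scene_rack.png")
crop(a,180,150,320,300,5,"pics/c_scene_plate.png")
crop(b,230,120,430,320,4,"pics/c_side_rack.png")
E
```

```text
(no output)
```

View pics/c_scene_rack.png

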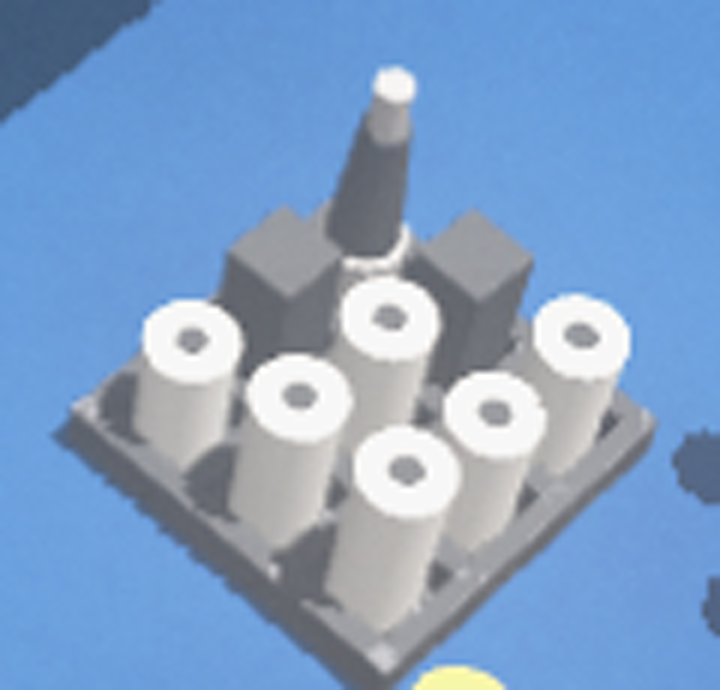

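View pics/c_scene_plate.png

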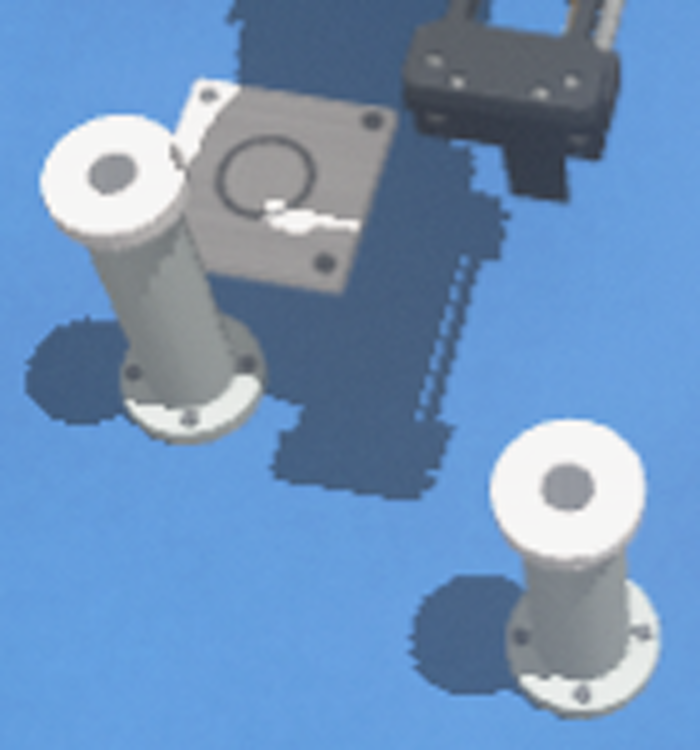

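View pics/c_side_rack.png

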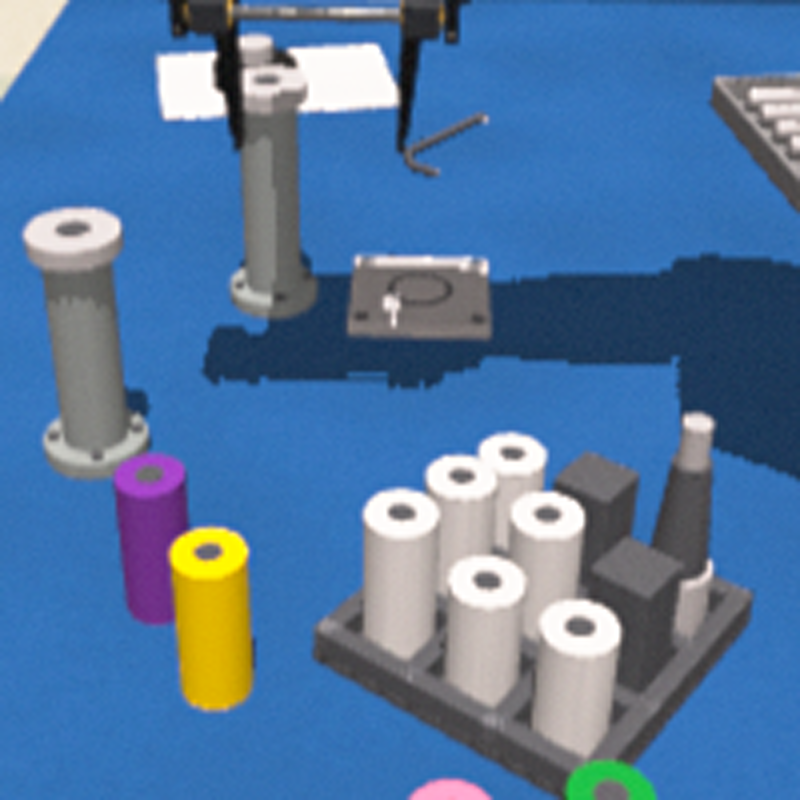

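```bash
cat > meas.py <<'E'
from h import *
a=load("pics/scene0.npy");b=load("pics/side0.npy")
def ref(p,uv,r=5):
    g=cv2.cvtColor(p["image"],cv2.COLOR_RGB2GRAY).astype(float);k=8
    # dark-hole centroid within patch
    patch=cv2.getRectSubPix(g.astype(np.float32),(2*r+1,2*r+1),tuple(map(float,uv)))
    big=cv2.resize(patch,None,fx=k,fy=k,interpolation=cv2.INTER_CUBIC)
    hi=np.percentile(patch,80);lo=patch[r-1:r+2,r-1:r+2].min()
    m=(big<(hi+lo)/2).astype(np.uint8)
    n,l,st,c=cv2.connectedComponentsWithStats(m)
    i=l[big.shape[0]//2,big.shape[1]//2]
    if i==0: return np.array(uv,float),0
    return (c[i]+.5)/k-.5-r+np.array(uv),st[i,4]/k/k
if __name__=="__main__":
    sc={'S1':(192,341),'S2':(298,396),'S3':(408,470),'S4':(495,412),'S5':(581,336),'S6':(389,317)}
    sd={'S1':(512,453),'S2':(461,476),'S3':(400,512),'S4':(486,580),'S5':(580,627),'S6':(547,514)}
    for k in sc:
        u,n1=ref(a,np.array(sc[k])/6+[325,115]-.4,3);v,n2=ref(b,np.array(sd[k])/4+[230,120]-.4,3)
        X,e=tri([(a,u),(b,v)]);print(k,u.round(1),v.round(1),round(n1),round(n2),X.round(4),np.round(e,4))
    for k,s,d in [("Wnear",(112,174),(268,79)),("Wfar",(568,487),(73,229))]:
        u,n1=ref(a,np.array(s)/5+[180,150]-.4,6);v,n2=ref(b,np.array(d)/4+[230,120]-.4,3)
        X,e=tri([(a,u),(b,v)]);print(k,u.round(1),v.round(1),round(n1),round(n2),X.round(4),np.round(e,4))
    X,e=tri([(a,np.array((266,175))/5+[180,150]-.4),(b,np.array((420,290))/4+[230,120]-.4)]);print("mark",X.round(4),e)
E
python3 meas.py
```

```text
S1 [356.5 171.3] [357.6 232.8] 16 14 [0.5045 0.1283 0.0766] [0.0001 0.0001]
S2 [374.5 180.5] [345.  238.5] 18 16 [0.5356 0.1743 0.0929] [0.0001 0.0001]
S3 [392.2 192.9] [330.  247.6] 22 19 [0.5685 0.2185 0.1006] [0. 0.]
S4 [407.1 183.4] [351.4 264.7] 19 22 [0.5235 0.2531 0.0846] [0.0002 0.0002]
S5 [421.5 170.5] [374.6 276.2] 18 25 [0.4784 0.2855 0.0846] [0. 0.]
S6 [389.6 167.5] [366.5 248.1] 17 19 [0.4898 0.2064 0.0925] [0.0002 0.0002]
Wnear [202.  184.2] [296.2 139.5] 61 11 [ 0.6777 -0.185   0.1848] [0.0001 0.0001]
Wfar [293.1 247.1] [247.8 176.8] 79 22 [0.7773 0.0316 0.1687] [0.0002 0.0002]
mark [ 0.5595 -0.1821  0.0123] [0.0007215561450044701, 0.0007215561450044548]
```

Scene and side agree to 0.2 mm. In the rack the top heights, less the 6 mm floor, are:

| Spacer | Scene pixel | Height (mm) |
|---|---|---|
| S1 | (356,171) | 70 |
| S2 | (374,180) | 86 |
| S3 | (392,193) | 94 |
| S4 | (407,183) | 78 |
| S5 | (421,170) | 78 |
| S6 | (390,167) | 86 |

The workpiece by the plate at scene (202,184) measures 185 mm, so it is work_high and the stack must be 172 mm. Two pairs fit: 94+78 and 86+86. I choose S3 (94, a corner) and S5 (78, a corner). The white patches on the plate are sunlight.

The rack diagonals lie at about 9° and 99°. I'll turn the tool +99° so that the gripper body also clears the workpiece when placing.

```bash
python3 -m pendant '[[-20,20,-5,-10,0,0],[-40,60,-15,-20,0,0],[-66,100,-25,-30,0,0],[-66,140,-36,-40,0,0],[-66,180,-46,-50,0,0],[-66,205,-52,-60,0,0],[-66,218,-56,-70,0,0],[-66,218,-56,-80,0,0]]' 95 && python3 -m pendant '[[0,0,0,-10,0,0],[0,0,0,-19,0,0],[0,0,0,-19,0,0],[0,0,0,-19,0,0],[0,0,0,-19,0,0],[0,0,0,-19,0,0],[0,0,0,-19,0,0],[0,0,0,-19,0,0]]' 66
python3 - <<'E'
from h import *
s=state();p=viewer.get_image("wrist");np.save("pics/w1.npy",p,allow_pickle=True)
cv2.imwrite("pics/w1.png",p["image"][:,:,::-1])
for k,X in dict(S1=(.5045,.1283,.0766),S2=(.5356,.1743,.0929),S3=(.5685,.2185,.1006),S4=(.5235,.2531,.0846),S5=(.4784,.2855,.0846),S6=(.4898,.2064,.0925)).items(): print(k,proj(p,X).round(1))
E
```

```text
time: 2.05
tcp_pos: [0.5686, 0.2191, 0.2507]
eef_rot: [0.54, -0.456, 0.54, 0.457]
wrist_force: [0.1, -0.5, -0.8]
width: 0.0949
time: 3.05
tcp_pos: [0.569, 0.2181, 0.2507]
eef_rot: [-0.459, 0.538, -0.459, -0.538]
wrist_force: [0.3, -0.8, -0.5]
width: 0.0658
3.05 [0.569  0.2181 0.2507] [-0.4593  0.5377 -0.4593 -0.5376] [ 0.258  0.412  1.511 -0.     1.219 -1.47 ] [ 0.3 -0.8 -0.5] 0.0658
S1 [[255.5 116.4]]
S2 [[289.2 149.9]]
S3 [[322.5 184.7]]
S4 [[357.3 149.6]]
S5 [[392.  115.3]]
S6 [[322.8 113.9]]
```

View pics/w1.png

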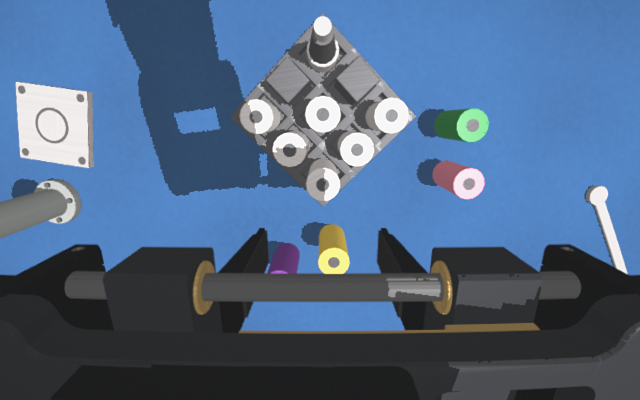

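The wrist view shows S3 at (322,184) and S5 at (391,115). The other tops sit within a pixel of the predictions from the other two cameras. The ring mark is at (52,125), and the rack diagonal lines up with the jaws. Next I'll refine S3, S5 and the mark.

Run:
```python
from h import *; from meas import ref
a=load("pics/scene0.npy");b=load("pics/side0.npy");p=load("pics/w1.npy")
for k,X in dict(S3=(.5685,.2185,.1006),S5=(.4784,.2855,.0846),S6=(.4898,.2064,.0925),W=(.6777,-.185,.184)).items():
    u,n=ref(p,proj(p,X)[0],5) if k!="W" else (proj(p,X)[0],0)
    print(k,u.round(1),round(n),atz(p,u,X[2]).round(4))
def ring(p,x0,y0,x1,y1,t):
    g=cv2.cvtColor(p["image"],cv2.COLOR_RGB2GRAY)[y0:y1,x0:x1]
    return g
g=ring(p,30,100,75,148,0); big=cv2.resize(g,None,fx=8,fy=8,interpolation=cv2.INTER_CUBIC)
th=cv2.adaptiveThreshold(big,255,cv2.ADAPTIVE_THRESH_MEAN_C,cv2.THRESH_BINARY_INV,121,15)
cs,_=cv2.findContours(th,cv2.RETR_LIST,cv2.CHAIN_APPROX_NONE)
for c in cs:
    if len(c)>200:
        (cx,cy),(w,h),an=cv2.fitEllipse(c); u=np.array([30+(cx+.5)/8-.5,100+(cy+.5)/8-.5]); print("ring",u.round(2),round(w/8,1),round(h/8,1),atz(p,u,.012).round(4))
crop(p,10,70,110,230,4,"pics/c_w1.png")
```

```text
S3 [320.9 184.5] 77 [0.5686 0.2167 0.1006]
S5 [391.4 115.2] 92 [0.4785 0.2847 0.0846]
S6 [322.8 114.4] 61 [0.4904 0.2065 0.0925]
W [-75.7 244.8] 0 [ 0.6777 -0.185   0.184 ]
ring [ 51.3 125.1] 25.8 31.9 [ 0.56   -0.1803  0.012 ]
ring [ 51.44 125.02] 31.3 38.2 [ 0.5599 -0.18    0.012 ]
```

```bash
python3 -m pendant '[[20,0,0,0,0,0],[50,0,0,0,0,0],[80,0,0,0,0,0],[110,0,0,0,0,0],[120,0,0,0,0,0],[125,0,0,0,0,0],[125,0,0,0,0,0],[125,0,0,0,0,0]]'
```

```text
time: 4.1
tcp_pos: [0.5694, 0.2181, 0.1266]
eef_rot: [-0.46, 0.538, -0.459, -0.537]
wrist_force: [0.5, 0.9, -0.5]
width: 0.066
```

```bash
python3 -m pendant '[[10,0,0,0,0,0],[22,0,0,0,0,0],[36,0,0,0,0,0],[50,0,0,0,0,0],[64,0,0,0,0,0],[76,0,0,0,0,0],[82,0,0,0,0,0],[82,0,0,0,0,0]]'
python3 - <<'E'
from h import *
p=viewer.get_image("scene");crop(p,280,60,460,240,4,"pics/c_s2.png")
p=viewer.get_image("side");crop(p,260,130,440,320,4,"pics/c_d2.png")
E
```

```text
time: 5.1
tcp_pos: [0.5689, 0.218, 0.0433]
eef_rot: [0.459, -0.538, 0.459, 0.538]
wrist_force: [-0.6, -0.5, 0.2]
width: 0.0661
```

View pics/c_d2.png

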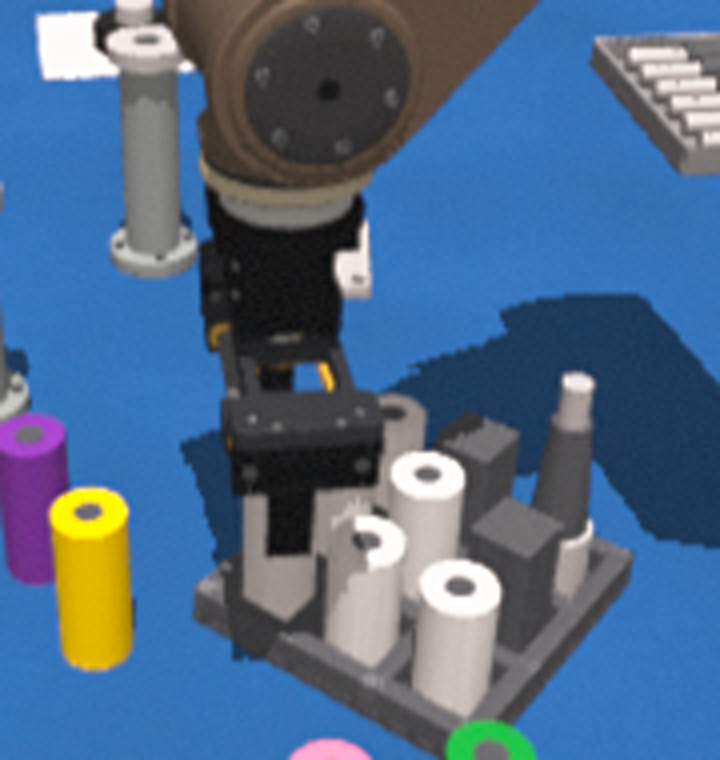

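The fingers straddle S3 (crop 280,540) and the body is clear of its neighbours. I'll close the gripper.

```bash
python3 -m pendant '[[0,0,0,0,0,0],[0,0,0,0,0,0],[0,0,0,0,0,0],[0,0,0,0,0,0],[0,0,0,0,0,0],[0,0,0,0,0,0],[0,0,0,0,0,0],[0,0,0,0,0,0]]' 30 40 && python3 -m pendant '[[-5,0,0,0,0,0],[-15,0,0,0,0,0],[-30,0,0,0,0,0],[-50,0,0,0,0,0],[-75,0,0,0,0,0],[-100,0,0,0,0,0],[-120,0,0,0,0,0],[-130,0,0,0,0,0]]'
python3 - <<'E'
from h import *
state();p=viewer.get_image("side");crop(p,220,50,440,320,3,"pics/c_d3.png")
E
```

```text
time: 6.2
tcp_pos: [0.5691, 0.2181, 0.0438]
eef_rot: [-0.459, 0.538, -0.459, -0.538]
wrist_force: [-0.4, 0.2, 3.3]
width: 0.0393
time: 7.2
tcp_pos: [0.5693, 0.2181, 0.1755]
eef_rot: [-0.46, 0.538, -0.459, -0.537]
wrist_force: [-0.3, 0.2, -2.3]
width: 0.039
7.2 [0.5693 0.2181 0.1755] [-0.4598  0.5381 -0.4586 -0.5372] [ 0.258  0.477  1.611 -0.     1.052 -1.47 ] [-0.3  0.2 -2.3] 0.039
```

View pics/c_d3.png

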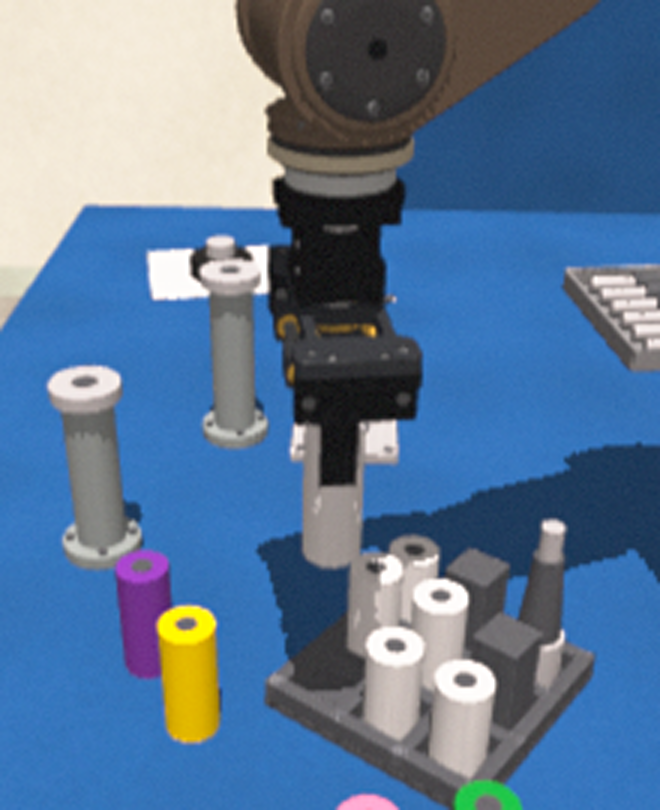

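```bash
cat >> h.py <<'E'
from scipy.spatial.transform import Rotation as Rn
def delta(target,s=None):
    s=s or telemetry.get_state();q=s["eef_rot"];R=Rn.from_quat([q[1],q[2],q[3],q[0]])
    R0=R.as_matrix(); d=R.inv().apply(np.array(target)-s["tcp_pos"])*1000
    print("tool delta mm",d.round(1),"tool x",R0[:,0].round(4),"z",R0[:,2].round(3))
E
python3 -c "
from h import *
delta((.560,-.1805,.1755))"
```

```text
tool delta mm [ 3.000e-01  7.180e+01 -3.922e+02] tool x [ 2.7e-03  6.0e-04 -1.0e+00] z [-0.156  0.988  0.   ]
```

```bash
python3 -m pendant '[[0,5,-30,0,0,0],[0,14,-80,0,0,0],[0,25,-135,0,0,0],[0,36,-195,0,0,0],[0,46,-250,0,0,0],[0,57,-310,0,0,0],[0,66,-360,0,0,0],[0,72,-392,0,0,0]]' && python3 -m pendant '[[0,0,0,0,0,0],[0,0,0,0,0,0],[0,0,0,0,0,0],[0,0,0,0,0,0],[0,0,0,0,0,0],[0,0,0,0,0,0],[0,0,0,0,0,0],[0,0,0,0,0,0]]'
python3 - <<'E'
from h import *
s=state();delta((.560,-.1805,.058))
for n in ["scene","side","wrist"]:
    p=viewer.get_image(n);np.save(f"pics/{n}4.npy",p,allow_pickle=True)
    if n=="scene":crop(p,150,100,330,260,4,"pics/c_s4.png")
    if n=="side":crop(p,250,60,400,240,4,"pics/c_d4.png")
    if n=="wrist":cv2.imwrite("pics/w4.png",p["image"][:,:,::-1])
E
```

```text
time: 8.25
tcp_pos: [0.5587, -0.1827, 0.1732]
eef_rot: [0.46, -0.537, 0.46, 0.538]
wrist_force: [0.3, 0.3, -2.1]
width: 0.0394
time: 9.25
tcp_pos: [0.5592, -0.1804, 0.1737]
eef_rot: [-0.459, 0.538, -0.459, -0.538]
wrist_force: [-0.8, -0.4, -2.0]
width: 0.0396
9.25 [ 0.5592 -0.1804  0.1737] [-0.4593  0.5377 -0.4592 -0.5377] [-0.425  0.449  1.667  0.     1.026 -2.152] [-0.8 -0.4 -2. ] 0.0396
tool delta mm [115.7  -0.8  -0.2] tool x [ 1.e-04  0.e+00 -1.e+00] z [-0.156  0.988 -0.   ]
```

View pics/w4.png

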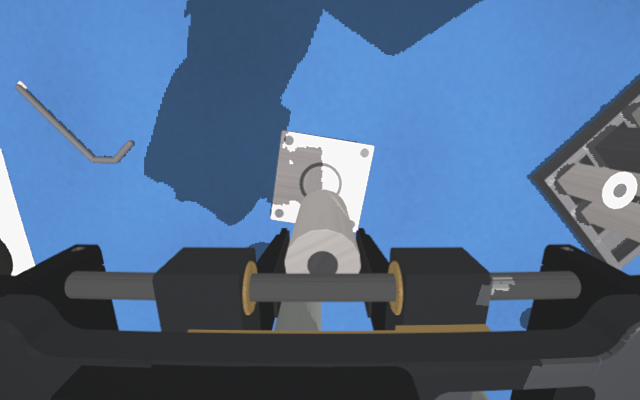

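View pics/c_s4.png

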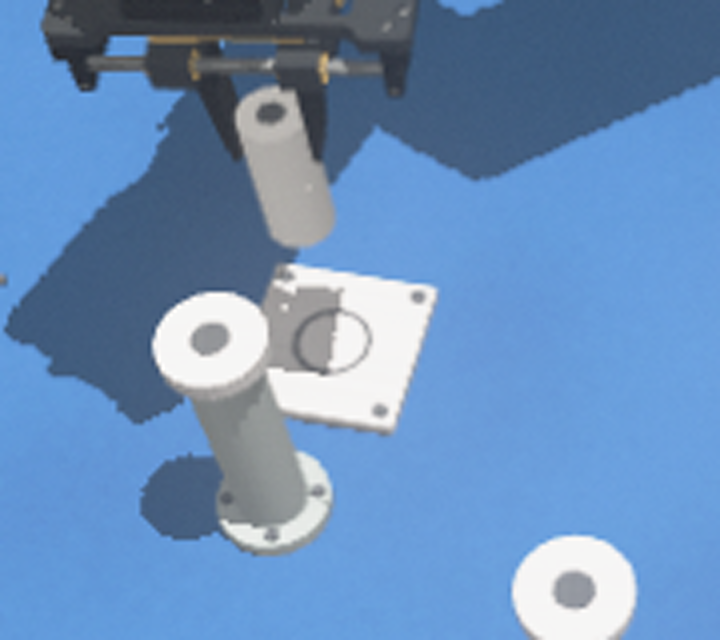

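View pics/c_d4.png

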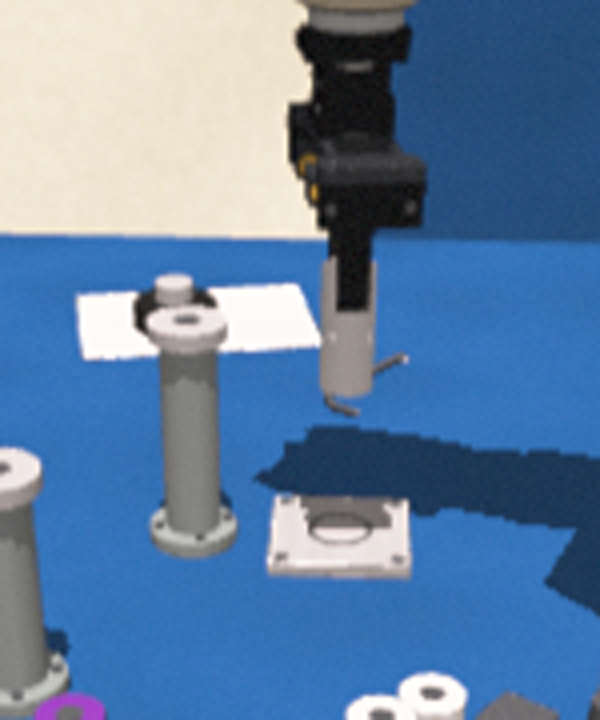

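Run:
```python
from h import *; from meas import ref
P={n:load(f"pics/{n}4.npy") for n in ["scene","side","wrist"]}
obs=[]
for n,p in P.items():
    c=proj(p,(.56,-.1805,.012))[0]; r=22 if n=="wrist" else 13
    x0,y0=(c-r).astype(int); g=cv2.cvtColor(p["image"],cv2.COLOR_RGB2GRAY)[y0:y0+2*r,x0:x0+2*r]
    cv2.imwrite(f"pics/ring_{n}.png",cv2.resize(g,None,fx=10,fy=10,interpolation=cv2.INTER_CUBIC))
    th=np.radians(np.arange(0,360,3)); Rg=[]
    # radial darkest search in world plane
    gf=cv2.cvtColor(p["image"],cv2.COLOR_RGB2GRAY).astype(np.float32)
    for it in range(3):
        cw=np.array([.56,-.1805]) if it==0 else cw
        pts=[]
        for t in th:
            rr=np.arange(.016,.032,.0005);W=np.c_[cw[0]+rr*np.cos(t),cw[1]+rr*np.sin(t),0*rr+.012]
            uv=proj(p,W).astype(np.float32); v=cv2.remap(gf,uv[:,0].copy(),uv[:,1].copy(),cv2.INTER_LINEAR)[:,0]
            i=v.argmin()
            if 2<i<len(rr)-3 and min(v[:i].max(),v[i:].max())-v[i]>12: pts.append(W[i,:2])
        pts=np.array(pts)
        A=np.c_[2*pts,np.ones(len(pts))];s=np.linalg.lstsq(A,(pts**2).sum(1),rcond=None)[0]
        R=np.sqrt(s[2]+s[0]**2+s[1]**2); d=abs(np.linalg.norm(pts-s[:2],axis=1)-R); k=d<.002
        s=np.linalg.lstsq(A[k],(pts[k]**2).sum(1),rcond=None)[0];cw=s[:2]
    print(n,c.round(1),"mark",cw.round(4),"R",R.round(4),k.sum())
for n,uv in [("wrist",(322,262)),("scene",(150+271/4,100+113/4))]:
    u,a=ref(P[n],uv,10 if n=="wrist" else 3);print(n,"held top",u.round(1),round(a),atz(P[n],u,.2299).round(4))
```

```text
scene [233.4 185.2] mark [ 0.5592 -0.1826] R 0.0237 120
side [334.6 192.3] mark [ 0.5604 -0.185 ] R 0.0237 94
wrist [321.9 183.7] mark [ 0.56   -0.1823] R 0.0235 86
wrist held top [322. 262.] 0 [ 0.556  -0.1808  0.2299]
scene held top [217.2 127.8] 26 [ 0.5579 -0.1808  0.2299]
```

```bash
python3 -m pendant '[[10,0,-1,0,0,0],[25,-0.5,-2,0,0,0],[45,-0.5,-2.2,0,0,0],[65,-0.5,-2.2,0,0,0],[85,-0.5,-2.2,0,0,0],[100,-0.5,-2.2,0,0,0],[114,-0.5,-2.2,0,0,0],[116,-0.5,-2.2,0,0,0]]' && python3 -m pendant '[[0,0,0,0,0,0],[0,0,0,0,0,0],[0,0,0,0,0,0],[0,0,0,0,0,0],[0,0,0,0,0,0],[0,0,0,0,0,0],[0,0,0,0,0,0],[0,0,0,0,0,0]]'
python3 - <<'E'
from h import *
s=state()
for n in ["scene","side","wrist"]:
    p=viewer.get_image(n);np.save(f"pics/{n}5.npy",p,allow_pickle=True)
    if n=="scene":crop(p,180,130,280,240,6,"pics/c_s5.png")
    if n=="side":crop(p,290,130,380,220,6,"pics/c_d5.png")
    if n=="wrist":crop(p,230,100,410,300,4,"pics/c_w5.png")
E
```

```text
time: 10.4
tcp_pos: [0.5597, -0.1824, 0.0566]
eef_rot: [0.459, -0.537, 0.459, 0.538]
wrist_force: [-0.2, 0.3, -2.0]
width: 0.0395
time: 11.4
tcp_pos: [0.5601, -0.1825, 0.0576]
eef_rot: [-0.459, 0.538, -0.459, -0.538]
wrist_force: [-0.2, 1.1, -2.0]
width: 0.0393
11.4 [ 0.5601 -0.1825  0.0576] [-0.4592  0.5377 -0.4592 -0.5377] [-0.427  0.594  1.772  0.     0.776 -2.155] [-0.2  1.1 -2. ] 0.0393
```

View pics/c_s5.png

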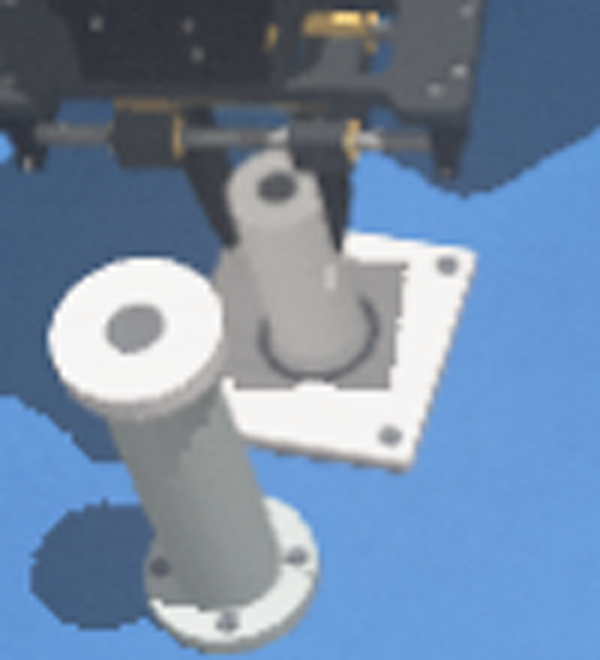

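View pics/c_d5.png

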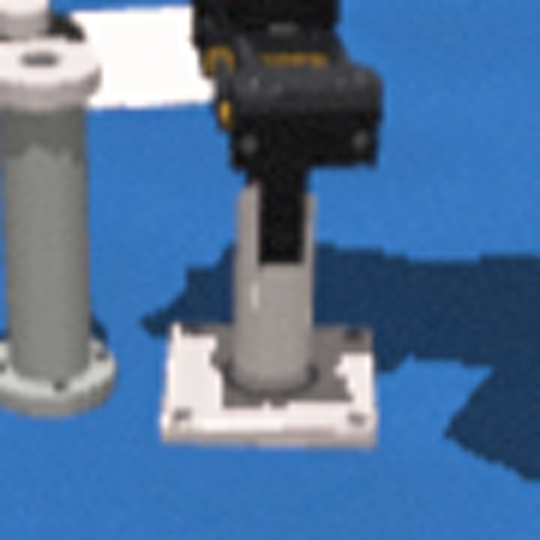

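View pics/c_w5.png

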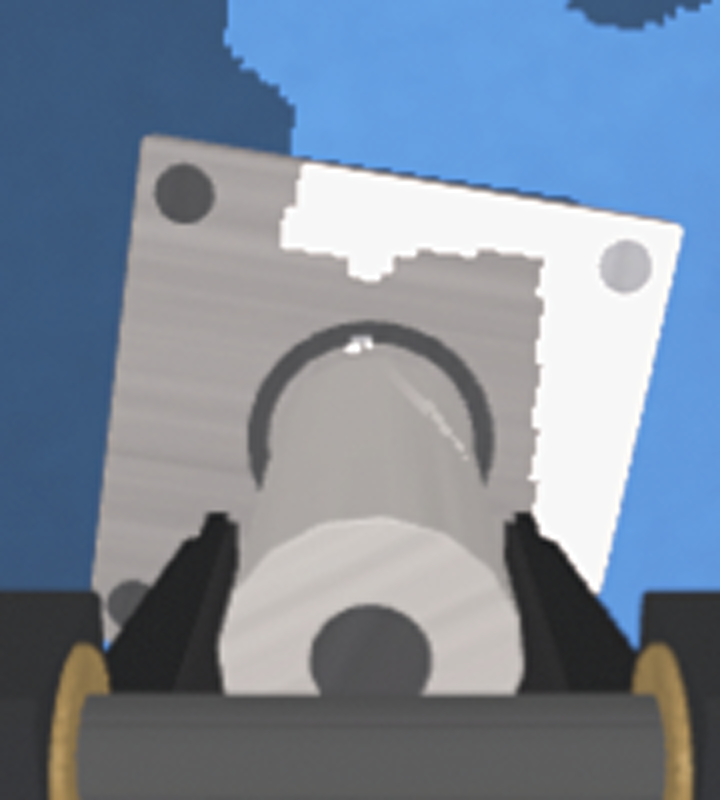

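Run:
```python
from h import *
t=np.linspace(0,2*np.pi,120)
def circ(c,r,z): return np.c_[c[0]+r*np.cos(t),c[1]+r*np.sin(t),0*t+z]
out=[]
for n,box,k in [("wrist",(260,160,380,290),6),("scene",(205,145,260,210),10),("side",(310,140,360,210),8)]:
    p=load(f"pics/{n}5.npy");x0,y0,x1,y1=box
    im=cv2.resize(p["image"][y0:y1,x0:x1,::-1],None,fx=k,fy=k,interpolation=cv2.INTER_CUBIC).copy()
    for C,col in [(circ((.56,-.1825),.0215,.012),(0,255,0)),(circ((.56,-.1825),.026,.012),(0,255,0)),(circ((.5601,-.1825),.02,.0198),(0,0,255)),(circ((.5601,-.1825),.02,.1138),(255,0,255))]:
        uv=((proj(p,C)-[x0,y0]+.5)*k-.5).astype(int); cv2.polylines(im,[uv],True,col,1)
    cv2.imwrite(f"pics/ov5_{n}.png",im)
```

```text
(no output)
```

View pics/ov5_wrist.png

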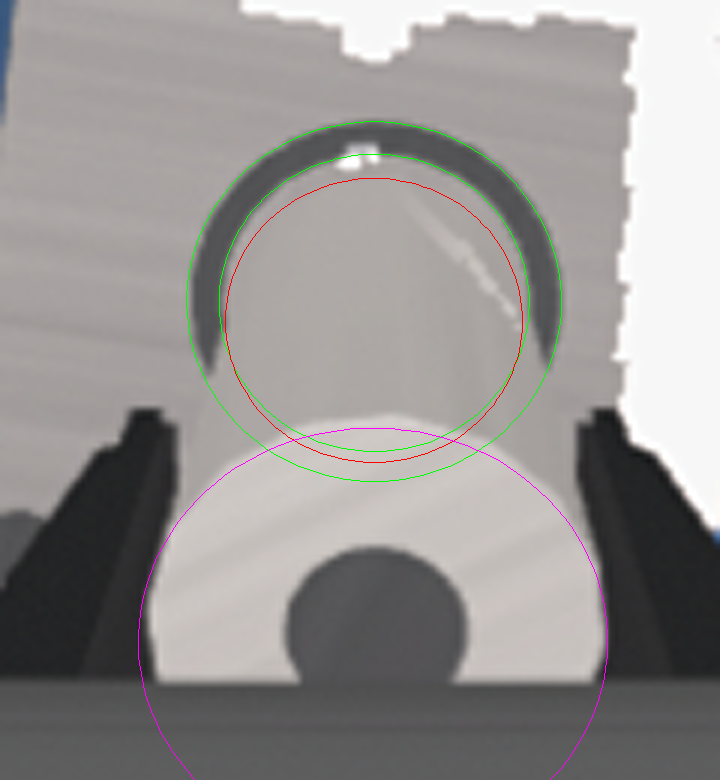

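View pics/ov5_scene.png

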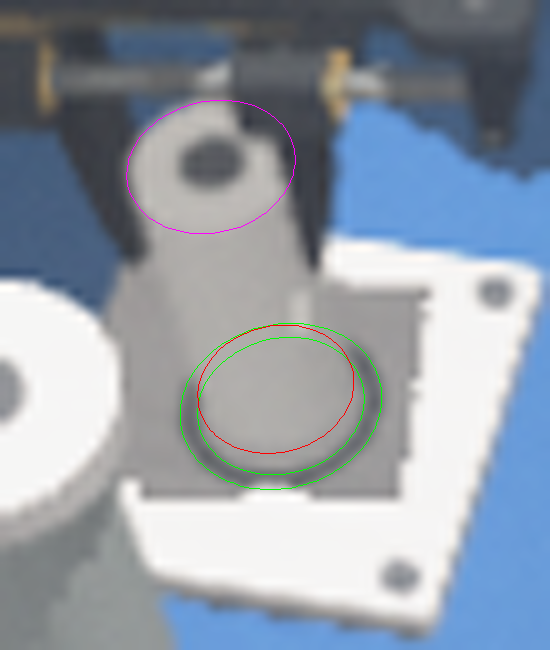

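View pics/ov5_side.png

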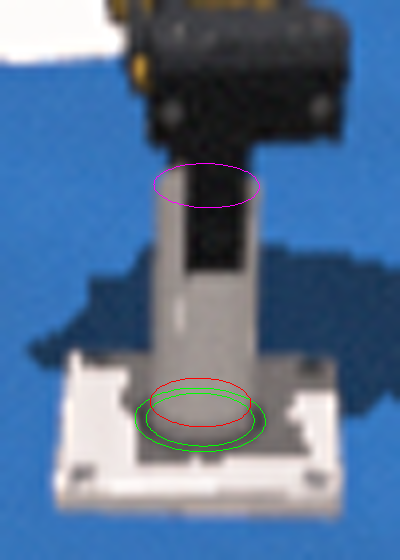

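All three views agree that the spacer sits about 1 mm towards −x of the TCP and that its y is right. I'll shift +1 mm in x and lower it.

```bash
python3 -m pendant '[[1,-0.5,0,0,0,0],[2,-1,0,0,0,0],[3.5,-1,0,0,0,0],[5,-1,0,0,0,0],[6,-1,0,0,0,0],[7,-1,0,0,0,0],[7,-1,0,0,0,0],[7,-1,0,0,0,0]]' && python3 -m pendant '[[0.3,0,0,0,0,0],[0.6,0,0,0,0,0],[0.9,0,0,0,0,0],[1.2,0,0,0,0,0],[1.2,0,0,0,0,0],[1.2,0,0,0,0,0],[1.2,0,0,0,0,0],[1.2,0,0,0,0,0]]'
```

```text
time: 12.55
tcp_pos: [0.5611, -0.1824, 0.0507]
eef_rot: [-0.459, 0.538, -0.459, -0.538]
wrist_force: [-0.2, 0.4, -2.3]
width: 0.0392
time: 13.55
tcp_pos: [0.5612, -0.1824, 0.0498]
eef_rot: [-0.459, 0.538, -0.459, -0.538]
wrist_force: [-1.0, 2.0, 5.2]
width: 0.0393
```

Contact at about 5 N, at the expected TCP height of 0.0498. I'll release, rise and look.

```bash
python3 -m pendant '[[0,0,0,0,0,0],[0,0,0,0,0,0],[0,0,0,0,0,0],[0,0,0,0,0,0],[0,0,0,0,0,0],[0,0,0,0,0,0],[0,0,0,0,0,0],[0,0,0,0,0,0]]' 66 && python3 -m pendant '[[-5,0,0,0,0,0],[-20,0,0,0,0,0],[-45,0,0,0,0,0],[-75,0,0,0,0,0],[-105,0,0,0,0,0],[-130,0,0,0,0,0],[-150,0,0,0,0,0],[-150,0,0,0,0,0]]'
python3 - <<'E'
from h import *
s=state();delta((.4788,.285,.20))
for n in ["scene","side","wrist"]:
    p=viewer.get_image(n);np.save(f"pics/{n}6.npy",p,allow_pickle=True)
t=np.linspace(0,2*np.pi,120)
def circ(c,r,z): return np.c_[c[0]+r*np.cos(t),c[1]+r*np.sin(t),0*t+z]
ims=[]
for n,box,k in [("wrist",(260,150,390,290),4),("scene",(200,140,270,215),7),("side",(300,140,370,215),7)]:
    p=load(f"pics/{n}6.npy");x0,y0,x1,y1=box
    im=cv2.resize(p["image"][y0:y1,x0:x1,::-1],None,fx=k,fy=k,interpolation=cv2.INTER_CUBIC).copy()
    for C,col in [(circ((.56,-.1825),.0215,.012),(0,255,0)),(circ((.56,-.1825),.026,.012),(0,255,0)),(circ((.56,-.1825),.02,.106),(255,0,255))]:
        uv=((proj(p,C)-[x0,y0]+.5)*k-.5).astype(int); cv2.polylines(im,[uv],True,col,1)
    cv2.imwrite(f"pics/ov6_{n}.png",im)
E
```

```text
time: 14.55
tcp_pos: [0.5611, -0.1824, 0.0495]
eef_rot: [-0.459, 0.538, -0.459, -0.538]
wrist_force: [-0.1, -0.5, 0.4]
width: 0.0661
time: 15.55
tcp_pos: [0.5616, -0.1826, 0.2016]
eef_rot: [-0.46, 0.539, -0.459, -0.536]
wrist_force: [-0.4, -0.2, -0.8]
width: 0.0659
15.55 [ 0.5616 -0.1826  0.2016] [-0.4596  0.539  -0.4588 -0.5364] [-0.426  0.423  1.628  0.     1.087 -2.154] [-0.4 -0.2 -0.8] 0.0659
tool delta mm [  0.7   8.6 474.8] tool x [ 0.0034 -0.0015 -1.    ] z [-0.156  0.988 -0.002]
```

View pics/ov6_wrist.png

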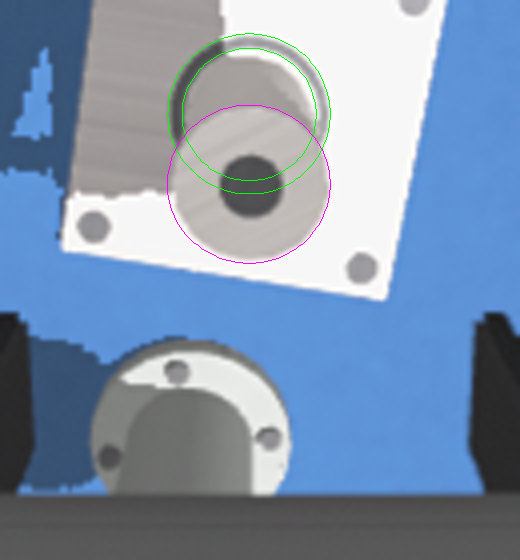

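View pics/ov6_scene.png

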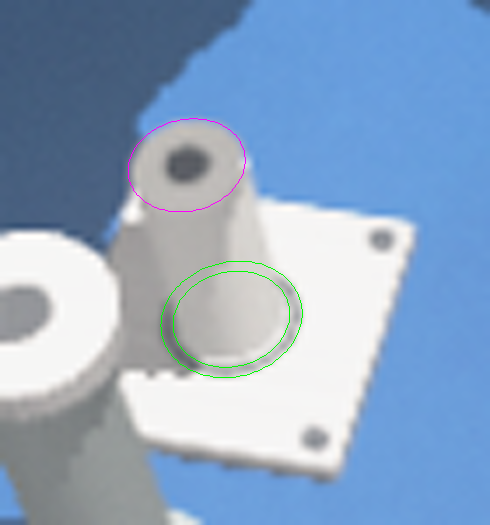

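View pics/ov6_side.png

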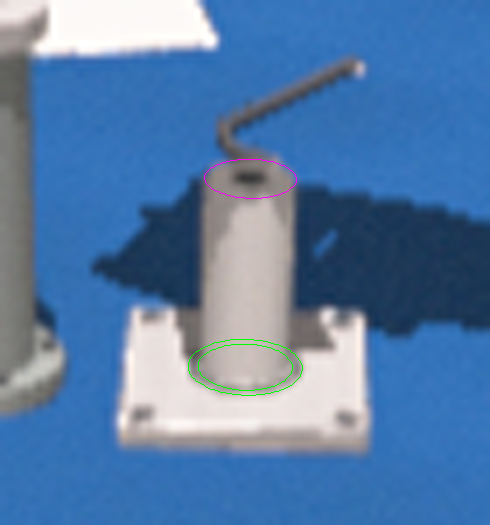

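The 94 stands centred in the ring in all three overlays. Next, S5 (78 mm).

```bash
python3 -m pendant '[[0,0,25,0,0,0],[0,1,65,0,0,0],[0,2,110,0,0,0],[0,3,160,0,0,0],[0,4,210,0,0,0],[0,6,260,0,0,0],[0,7,310,0,0,0],[0,8,350,0,0,0]]' && python3 -m pendant '[[0,0,40,0,0,0],[0,0,75,0,0,0],[0,0,100,0,0,0],[0,0,120,0,0,0],[0,1,125,0,0,0],[0,1,125,0,0,0],[0,1,125,0,0,0],[0,1,125,0,0,0]]'
python3 - <<'E'
from h import *; from meas import ref
s=state()
for n in ["scene","side","wrist"]:
    p=viewer.get_image(n);np.save(f"pics/{n}7.npy",p,allow_pickle=True)
    u,a=ref(p,proj(p,(.4785,.285,.0845))[0],6 if n=="wrist" else 3); print(n,u.round(1),round(a),atz(p,u,.0845).round(4))
    if n=="wrist": cv2.imwrite("pics/w7.png",p["image"][:,:,::-1])
delta((.4785,.285,.125))
E
```

```text
time: 16.7
tcp_pos: [0.4967, 0.1647, 0.199]
eef_rot: [0.459, -0.538, 0.459, 0.538]
wrist_force: [-0.3, 0.0, 0.4]
width: 0.0657
time: 17.7
tcp_pos: [0.4781, 0.2848, 0.1995]
eef_rot: [-0.459, 0.538, -0.459, -0.537]
wrist_force: [0.3, -0.2, 0.2]
width: 0.0661
17.7 [0.4781 0.2848 0.1995] [-0.4595  0.5375 -0.4595 -0.5374] [ 0.419  0.378  1.71  -0.     1.053 -1.308] [ 0.3 -0.2  0.2] 0.0661
scene [421.5 170.4] 23 [0.4782 0.2856 0.0845]
side [374.5 276.2] 27 [0.4785 0.2853 0.0845]
wrist [322.  191.6] 125 [0.4777 0.2849 0.0845]
tool delta mm [74.5 -0.5 -0.1] tool x [ 1.e-04 -0.e+00 -1.e+00] z [-0.156  0.988 -0.   ]
```

View pics/w7.png

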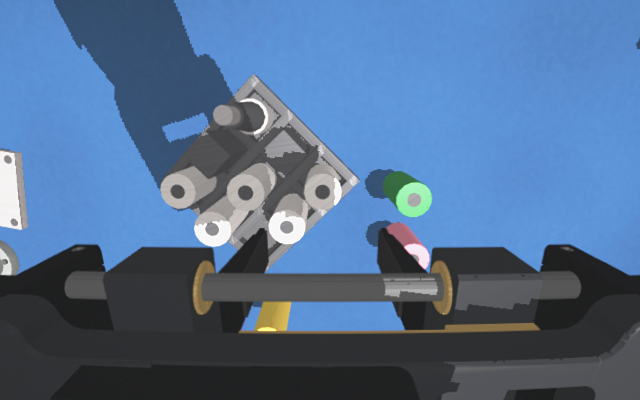

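S5, the right-hand corner spacer, is at wrist (322,192). All three cameras agree within 1 mm that its top is at 84.5 mm. The green one at (413,198) and the pink one at (415,250) stand outside the rack. I'll descend on S5.

```bash
python3 -m pendant '[[15,0,0,0,0,0],[35,0,0,0,0,0],[55,0,0,0,0,0],[75,0,0,0,0,0],[88,0,0,0,0,0],[95,0,0,0,0,0],[95,0,0,0,0,0],[95,0,0,0,0,0]]'
python3 - <<'E'
from h import *
p=viewer.get_image("wrist");cv2.imwrite("pics/w8.png",p["image"][:,:,::-1])
p=viewer.get_image("side");crop(p,280,130,460,320,4,"pics/c_d8.png")
E
```

```text
time: 18.85
tcp_pos: [0.4781, 0.2855, 0.1049]
eef_rot: [-0.46, 0.538, -0.459, -0.538]
wrist_force: [-0.3, -0.1, 0.2]
width: 0.066
```

View pics/w8.png

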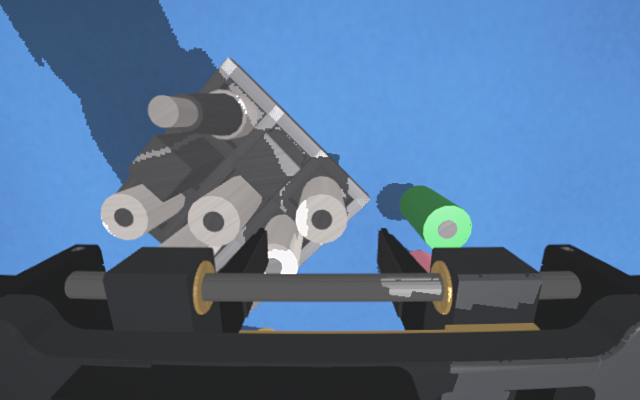

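View pics/c_d8.png

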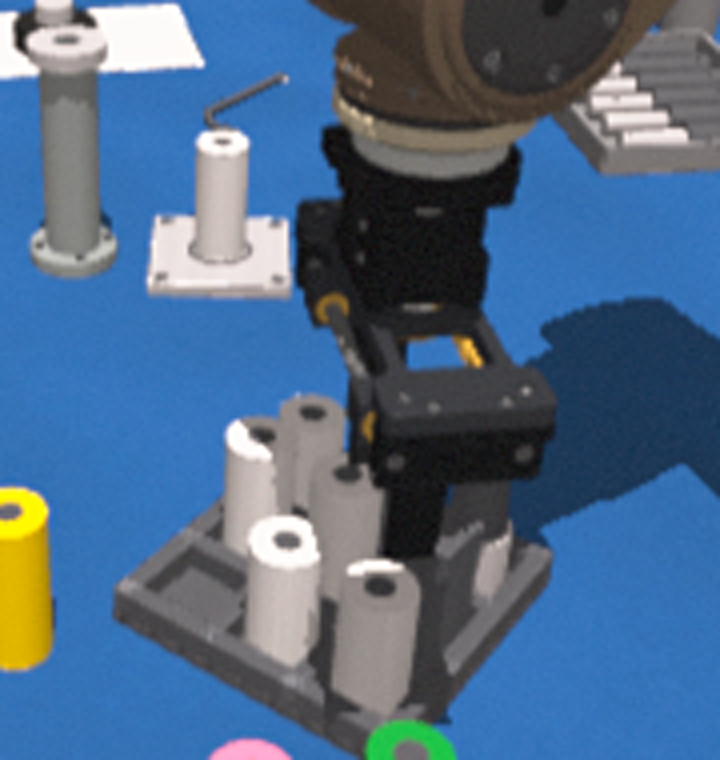

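```bash
python3 -m pendant '[[8,0,0,0,0,0],[18,0,0,0,0,0],[30,0,0,0,0,0],[42,0,0,0,0,0],[54,0,0,0,0,0],[63,0,0,0,0,0],[68,0,0,0,0,0],[68,0,0,0,0,0]]' && python3 -m pendant '[[0,0,0,0,0,0],[0,0,0,0,0,0],[0,0,0,0,0,0],[0,0,0,0,0,0],[0,0,0,0,0,0],[0,0,0,0,0,0],[0,0,0,0,0,0],[0,0,0,0,0,0]]' 30 40
```

```text
time: 19.95
tcp_pos: [0.4778, 0.2853, 0.0362]
eef_rot: [0.459, -0.538, 0.459, 0.538]
wrist_force: [-1.2, -0.2, -0.0]
width: 0.0659
time: 20.95
tcp_pos: [0.478, 0.2854, 0.0366]
eef_rot: [-0.459, 0.538, -0.459, -0.538]
wrist_force: [0.1, -1.3, 4.9]
width: 0.0395
```

```bash
python3 -m pendant '[[-4,0,0,0,0,0],[-12,0,0,0,0,0],[-30,0,0,0,0,0],[-55,0,0,0,0,0],[-85,0,0,0,0,0],[-115,0,0,0,0,0],[-145,0,0,0,0,0],[-165,0,0,0,0,0]]' && python3 -c "
from h import *
s=state();delta((.561,-.1823,.2))
p=viewer.get_image('side');crop(p,260,60,460,320,3,'pics/c_d9.png')"
```

```text
time: 21.95
tcp_pos: [0.4778, 0.2854, 0.2032]
eef_rot: [-0.46, 0.538, -0.459, -0.538]
wrist_force: [0.1, -0.2, -2.4]
width: 0.0392
21.95 [0.4778 0.2854 0.2032] [-0.4596  0.5379 -0.4588 -0.5375] [ 0.42   0.374  1.706 -0.     1.061 -1.308] [ 0.1 -0.2 -2.4] 0.0392
tool delta mm [   3.   -9. -475.] tool x [ 1.1e-03  5.0e-04 -1.0e+00] z [-0.157  0.988  0.   ]
```

View pics/c_d9.png

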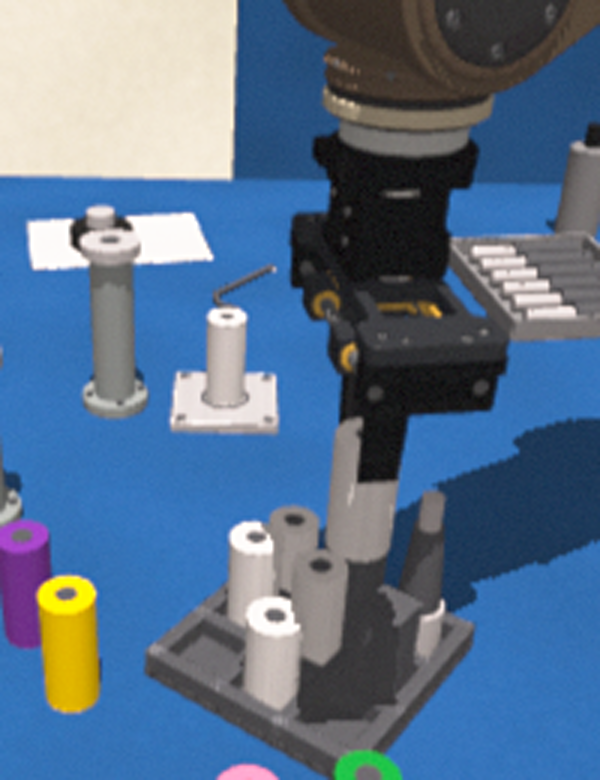

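```bash
python3 -m pendant '[[0,0,-25,0,0,0],[0,-1,-65,0,0,0],[0,-2,-110,0,0,0],[0,-3,-160,0,0,0],[0,-4,-210,0,0,0],[0,-6,-260,0,0,0],[0,-7,-310,0,0,0],[0,-8,-350,0,0,0]]' && python3 -m pendant '[[0,0,-40,0,0,0],[0,0,-75,0,0,0],[0,0,-100,0,0,0],[0,0,-118,0,0,0],[0,0,-125,0,0,0],[0,0,-125,0,0,0],[0,0,-125,0,0,0],[0,0,-125,0,0,0]]'
python3 -c "
from h import *
s=state();delta((.560,-.1823,.1466))"
```

```text
time: 23.0
tcp_pos: [0.5403, -0.0609, 0.2011]
eef_rot: [0.459, -0.537, 0.459, 0.538]
wrist_force: [0.3, 0.4, -2.5]
width: 0.0395
time: 24.0
tcp_pos: [0.5601, -0.1819, 0.2016]
eef_rot: [-0.459, 0.538, -0.459, -0.538]
wrist_force: [-0.0, -0.5, -2.5]
width: 0.0392
24.0 [ 0.5601 -0.1819  0.2016] [-0.4591  0.5379 -0.459  -0.5378] [-0.426  0.423  1.629  0.     1.09  -2.155] [-0.  -0.5 -2.5] 0.0392
tool delta mm [55.   0.1 -0.4] tool x [ 1.e-04  1.e-04 -1.e+00] z [-0.157  0.988  0.   ]
```

```bash
python3 -m pendant '[[8,0,0,0,0,0],[20,0,0,0,0,0],[33,0,-0.4,0,0,0],[44,0,-0.4,0,0,0],[52,0,-0.4,0,0,0],[55,0,-0.4,0,0,0],[55,0,-0.4,0,0,0],[55,0,-0.4,0,0,0]]'
cat > ov.py <<'E'
from h import *; import sys
tag=sys.argv[1]; cx,cy,zb=map(float,sys.argv[2:5]); s=state()
t=np.linspace(0,2*np.pi,120)
def circ(c,r,z): return np.c_[c[0]+r*np.cos(t),c[1]+r*np.sin(t),0*t+z]
for n,box,k in [("wrist",(260,150,390,300),5),("scene",(195,110,265,210),7),("side",(300,100,370,210),7)]:
    p=viewer.get_image(n);np.save(f"pics/{n}{tag}.npy",p,allow_pickle=True);x0,y0,x1,y1=box
    im=cv2.resize(p["image"][y0:y1,x0:x1,::-1],None,fx=k,fy=k,interpolation=cv2.INTER_CUBIC).copy()
    for C,col in [(circ((.56,-.1823),.0215,.012),(0,255,0)),(circ((.56,-.1823),.02,.106),(255,0,255)),(circ((cx,cy),.02,zb),(0,0,255)),(circ((cx,cy),.02,zb+.078),(0,0,255))]:
        uv=((proj(p,C)-[x0,y0]+.5)*k-.5).astype(int); cv2.polylines(im,[uv],True,col,1)
    cv2.imwrite(f"pics/ov{tag}_{n}.png",im)
E
python3 ov.py 10 .560 -.1823 .116
```

```text
time: 25.0
tcp_pos: [0.5603, -0.183, 0.1468]
eef_rot: [-0.459, 0.538, -0.459, -0.537]
wrist_force: [-0.1, 0.6, -1.6]
width: 0.0394
25.0 [ 0.5603 -0.183   0.1468] [-0.4593  0.538  -0.4591 -0.5374] [-0.428  0.481  1.693  0.     0.968 -2.156] [-0.1  0.6 -1.6] 0.0394
```

View pics/ov10_wrist.png

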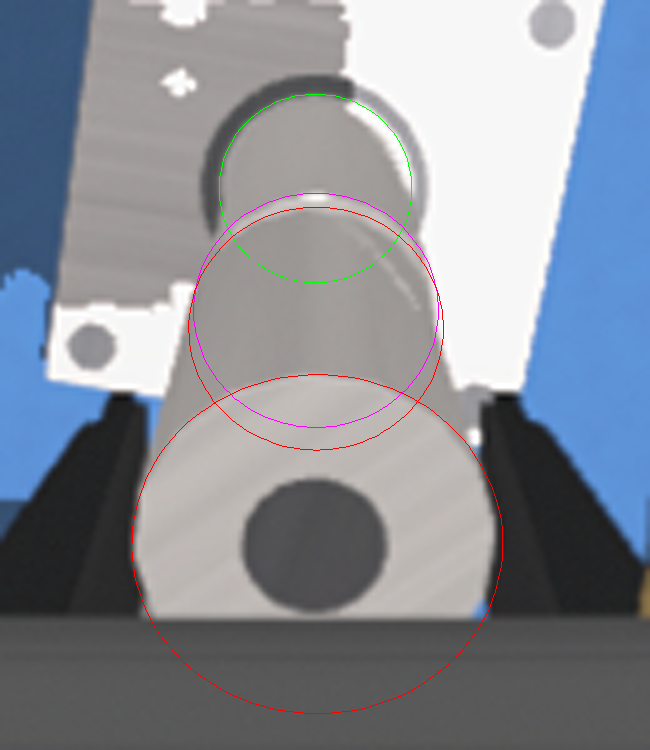

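View pics/ov10_scene.png

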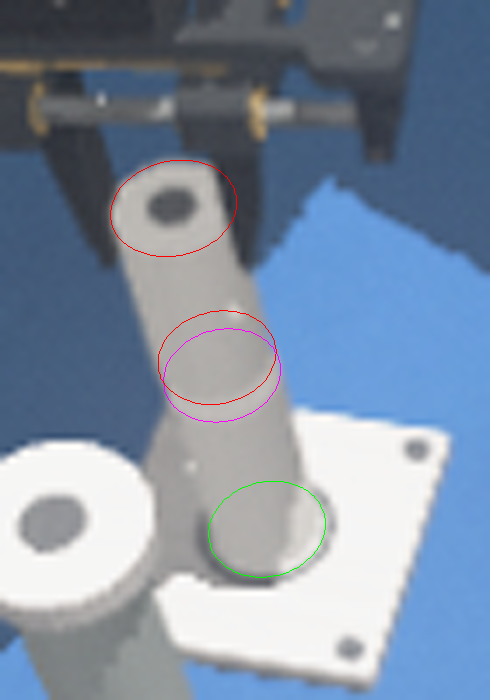

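View pics/ov10_side.png

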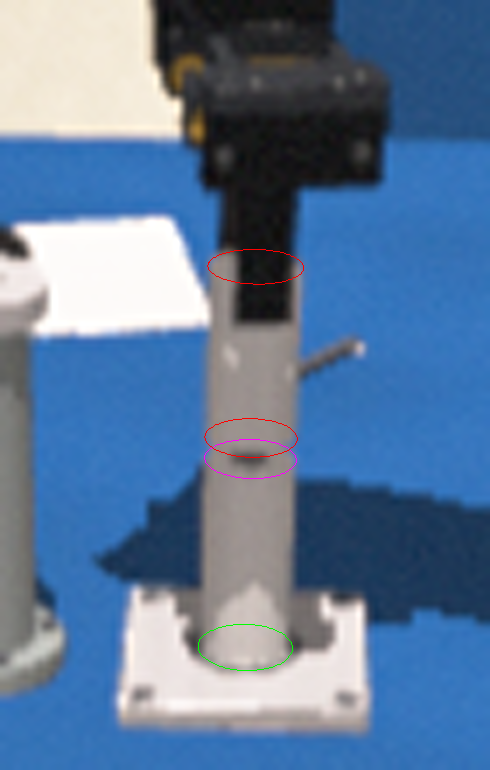

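All overlays agree within about 0.5 mm. I'll lower to contact.

```bash
python3 -m pendant '[[1.5,0,0,0,0,0],[3,0,0,0,0,0],[5,0,0,0,0,0],[7,0,0,0,0,0],[8.5,0,0,0,0,0],[9,0,0,0,0,0],[9,0,0,0,0,0],[9,0,0,0,0,0]]' && python3 -m pendant '[[0.3,0,0,0,0,0],[0.6,0,0,0,0,0],[0.9,0,0,0,0,0],[1.2,0,0,0,0,0],[1.2,0,0,0,0,0],[1.2,0,0,0,0,0],[1.2,0,0,0,0,0],[1.2,0,0,0,0,0]]'
```

```text
time: 26.15
tcp_pos: [0.5602, -0.1829, 0.1375]
eef_rot: [-0.459, 0.538, -0.459, -0.538]
wrist_force: [-0.1, -0.4, -1.2]
width: 0.0393
time: 27.15
tcp_pos: [0.5603, -0.1829, 0.1366]
eef_rot: [-0.459, 0.538, -0.459, -0.537]
wrist_force: [-1.7, 0.5, 5.0]
width: 0.0391
```

```bash
python3 -m pendant '[[0,0,0,0,0,0],[0,0,0,0,0,0],[0,0,0,0,0,0],[0,0,0,0,0,0],[0,0,0,0,0,0],[0,0,0,0,0,0],[0,0,0,0,0,0],[0,0,0,0,0,0]]' 75 && python3 -m pendant '[[-5,0,0,0,0,0],[-20,0,0,0,0,0],[-40,0,0,0,0,0],[-65,0,0,0,0,0],[-90,0,0,0,0,0],[-110,0,0,0,0,0],[-125,0,0,0,0,0],[-125,0,0,0,0,0]]' && python3 -m pendant '[[0,0,20,0,0,0],[0,0,50,0,0,0],[0,0,90,0,0,0],[0,0,120,0,0,0],[0,0,140,0,0,0],[0,0,150,0,0,0],[0,0,150,0,0,0],[0,0,150,0,0,0]]'
python3 ov.py 11 .560 -.1823 .106
python3 - <<'E'
from h import *; from meas import ref
a=load("pics/scene11.npy");b=load("pics/side11.npy")
for nm,X in [("stack",(.56,-.1823,.184)),("work",(.6777,-.185,.184)),("S6",(.4898,.2064,.0925)),("S4",(.5235,.2531,.0846)),("S2",(.5356,.1743,.0929)),("S1",(.5045,.1283,.0766))]:
    o=[(p,ref(p,proj(p,X)[0],3 if nm!="work" or p is b else 6)[0]) for p in (a,b)]
    Y,e=tri(o);print(nm,Y.round(4),np.round(e,4))
cv2.imwrite("pics/s11.png",a["image"][:,:,::-1])
E
```

```text
time: 28.15
tcp_pos: [0.5601, -0.1829, 0.1363]
eef_rot: [-0.459, 0.538, -0.459, -0.538]
wrist_force: [-0.7, 0.2, -0.1]
width: 0.075
time: 29.15
tcp_pos: [0.5604, -0.183, 0.2626]
eef_rot: [-0.459, 0.538, -0.459, -0.537]
wrist_force: [0.4, -0.6, -0.6]
width: 0.075
time: 30.15
tcp_pos: [0.5368, -0.0354, 0.2611]
eef_rot: [-0.459, 0.538, -0.459, -0.538]
wrist_force: [0.7, -0.2, 0.0]
width: 0.0752
30.15 [ 0.5368 -0.0354  0.2611] [-0.4593  0.5376 -0.4594 -0.5375] [-0.188  0.294  1.665 -0.     1.183 -1.916] [ 0.7 -0.2  0. ] 0.0752
stack [ 0.5604 -0.1832  0.1851] [0. 0.]
work [ 0.6775 -0.185   0.1849] [0.0001 0.0001]
S6 [0.49   0.2064 0.0926] [0.0001 0.0001]
S4 [0.5235 0.2531 0.0847] [0.0002 0.0002]
S2 [0.5357 0.1743 0.0929] [0.0001 0.0001]
S1 [0.5046 0.1283 0.0765] [0.0002 0.0002]
```

View pics/ov11_scene.png

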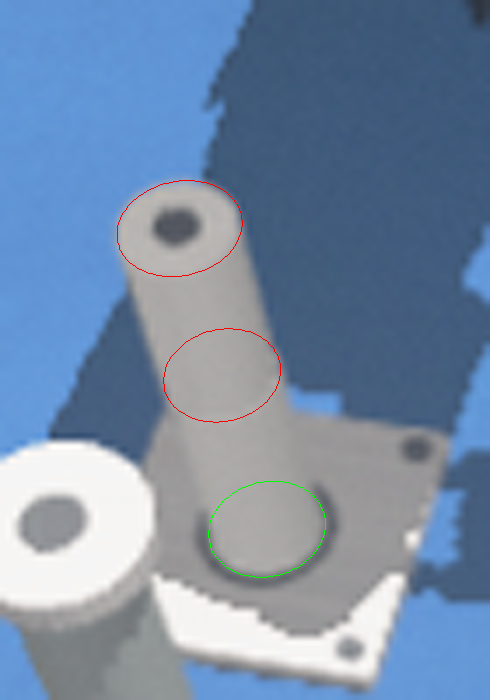

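View pics/ov11_side.png

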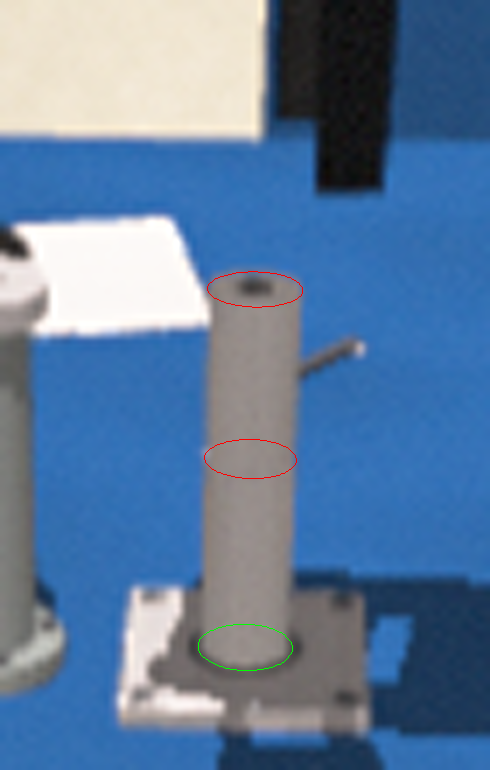

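View pics/s11.png

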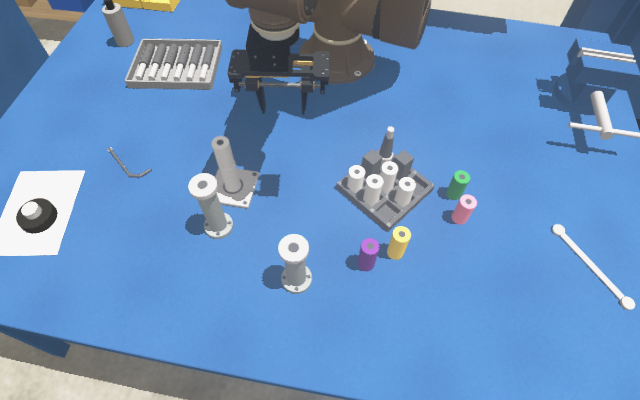

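The stack at scene (222,141) is upright and centred, with its top at 185.1 mm. The workpiece top reads 184.9 mm by the same measurement. The four remaining spacers, the arbor and the blocks look unmoved, and the gripper is clear.

```bash
python3 -c "
from cell import job
print(job.job_done())"
```

```text
the job is handed in; nothing more can be done
None
```

The job is handed in after about 30 s of the 70 s. The 94 mm spacer stands on the ring mark with a 78 mm spacer on top of it, giving 12 + 172 = 184 mm. That matches the workpiece beside the plate, which I measured as the 184 mm one.

**Height:** the last check put the stack top at 185.1 mm and the workpiece top at 184.9 mm.

**Position:** the top of the stack is at (0.5604, −0.1832), about 1 mm from the mark as scene and wrist saw it, around (0.5598, −0.1825). The side camera alone placed the mark about 2.5 mm further in y (−0.185). I went with scene and wrist, and every overlay afterwards agreed with them.

**The rest of the scene:**
- The four other spacers measured unmoved to about 0.2 mm.
- The arbor and blocks I checked only by eye in the last scene picture, and they look unmoved.
- The highest wrist force reported was about 5 N, at the two set-downs.
- The gripper ended well clear of everything.

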